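Close the mounting press and set its timer

ROBOT

A 6-joint arm with a two-finger parallel gripper is mounted at the origin on the work surface. World frame = base frame: x ahead of the robot, y to its left, z up, the work surface at z = 0. Lengths are in m, angles in rad, forces in N, time in s.
With the tool pointing down it reaches from about 0.275 to 0.825 m from the base axis. Payload 5.2 kg.
Tool frame: the origin (TCP) lies on the centre line of the jaws, within the pads' length; the fingertips stand 14 mm ahead of it and the grasp point (between the pads) lies 5 mm behind it; z points along the fingers, y is the line along which they close (so a half turn about z gives the same grasp; the last joint's range is limited). The gripper opens to 93 mm and grips with 3 to 60 N. Pads are 15 mm wide; open, the fingers measure 128 mm over their backs; the gripper's body (75 mm by 188 mm) begins 65 mm behind the grasp point.
Start: joints at [-1.429, 0.259, 1.535, -0, 1.348, -0.203], TCP at [0.186, -0.518, 0.233] pointing down, gripper open.
Joint ranges: [-3.14, 3.14], [-0.91, 2.08], [0.19, 2.58], [-1.22, 4.36], [0.22, 2.71], [-3.12, 3.12]. Speed limits (rad/s): [2.57, 2.57, 3.14, 3.14, 3.14, 3.14].

INTERFACE

Orientations are given as a unit quaternion [w, x, y, z].
In Python, from cell import manip, eoat, snapshot, calibration, find_in, regions_of, spot_point gives the robot as it stands. Calls block until the motion is done:
- manip.goto(position, orientation): joint-space move of the TCP to a pose.
- manip.move_linear(position, rot=None, vel=0.15): straight line of the TCP; rot=None keeps the orientation; vel is the mean speed in m/s.
- manip.move_j(angles): joint-space move.
- eoat.gripper_open() and eoat.close(newtons=None): open the fingers fully, or close them until they stop; newtons is the grip in N (None keeps the last).
- manip.pause(seconds).
- manip.solve_ik(position, orientation): joint angles nearest the present ones, or None.
- manip.get_state(): the state.
- snapshot(name): name is "scene" or "top"; returns (picture, depth): 480x640x3 uint8, red, green, blue; 480x640 float32, m along the optical axis (not along the pixel's ray), 0 where there is no reading.
- calibration(name): a dict with "mtx" (3x3 intrinsics, pixels), "k1" (the pictures are not rectified: a ray, as slopes to the right and down, at radius r is drawn at 1 + k1 r^2 times it, then the intrinsics apply), "position" and "rotation" of the camera in the world. Camera axes: x right, y down, z forward; pixel columns grow to the right and rows downward; lengths in m; the calibration is good to about 2 mm. A picture is of the moment at which its call begins. calibration takes no time and is no camera call.
A pose or a line that the arm cannot do raises manip.IKError and nothing moves.
- manip.finish_job(): hands the job in; it is judged then, once.
Trained networks look in the newest picture that a camera, given by its name, has taken for a name from the list of things; names that differ only in an ending like _2 or _b are one class to them, and where a whole thing is asked for, a point or a joint stands for the part that bears it (a point fixed in the world has none). Each returns a list of dicts, best first, with "confidence" (0 to 1); they miss things now and then, are a little off and sometimes report something else, mostly with a low value. They report only what shows in the picture. A call takes as long as a camera call. They do not tell look-alikes from the thing itself.
- find_in(camera, query): "rect" ([centre column, centre row, width, height] in pixels, round what is visible of it).
- regions_of(camera, query): "pixels" (480x640 bool, what is visible of it) and "rect" ([centre column, centre row, width, height] in pixels, round what is visible of it).
- spot_point(camera, query): "uv" ([column, row] in pixels: a listed point, or the origin of a listed thing).
The state is a dict: "clock": time; "joints": joint angles; "joint_vel": joint speeds; "tau": joint torques, N m; "tcp_pos": TCP position; "tool_rot": TCP orientation; "wrist_force": force on the tool from outside, world axes, zero at the start; "torque": the same for the moment, N m; "opening": opening from 0.0 (shut) to 1.0 (fully open); "gripper_force": force on a finger pad.
Only numpy, scipy, OpenCV 4.12 (cv2) and the standard library are available. Lean on these libraries where they do the work, as an engineer would, in place of code of your own. Each camera call takes 0.05 s, during which the arm holds its last target. There are 200 camera calls.

TASK

Take the open cover of the small mounting press by its wooden handle bar and lower it gently all the way down onto its stops, without letting it drop. Only once it is down, turn the timer's dial clockwise until its pointer points at the brass tab clipped to the scale. Let go, and leave the other things on the bench where they are.

Things in the scene. Friction and masses are not known exactly. Their poses are not given: they have to be found in the camera images.
- press: grey bench press, fixed: base 190 x 230 mm and 52 mm high, grey pad with a white board and a print on it. Origin: centre of the underside, on the table; x points away from the handle towards the hinge, y along the hinge, z up. The hinge axis lies at (90, any, 66) mm in this frame; two hinge blocks (30 mm square, tops at 82 mm) stand just behind it.
- cover (a joint): cover of the press, an aluminium plate 170 x 220 x 18 mm (its grey cap adds 14 mm on top), 0.8 kg, turning about a hinge along the press's y axis at the side far from the handle. 0 = fully closed, level, on its stops; grows as it opens, 1.5 rad at most. The stiff hinge holds the cover when it is open more than about 0.95 rad; below about 0.7 rad it falls shut if let go.
- cover_bar (a point): middle of the cover's handle: a round wooden bar, 15 mm thick, 160 mm long, parallel to the hinge, on two steel arms (75 mm either side of the middle), 70 mm clear of the cover's front edge. 245 mm from the hinge and 9 mm above the plate's underside; 75 mm above the table when closed. Axes turn with the cover: y along the bar, x towards the hinge, z out of the cover's top.
- cover_hinge (a point): point on the hinge axis, in the middle of the cover's width, at the plate's underside, 66 mm above the table. Axes turn with the cover.
- timer: white timer box, fixed, 140 x 140 x 50 mm, with the dial in the middle of its top and a round scale with black strokes. Origin: centre of the underside, on the table. Its -x side is where the dial points at joint 0.
- dial (a joint): the timer's dial, rad: 0 when its pointer points along the timer's -x, growing clockwise seen from above, up to 4.5; it stays where it is left. A black grip bar 44 mm long, 14 mm thick and 32 mm high stands on a round disc 48 mm across; a short nose with a white line sticks out of the disc at one end of the bar: the pointer.
- dial_grip (a point): on the dial's axis, in the grip bar, 79 mm above the table: where to grip. The bar's top is 90 mm, the disc's top 60 mm above the table. Its x axis runs along the bar, away from the pointer.
- dial_tip (a point): tip of the dial's pointer nose (8 mm wide), 42 mm from the dial's axis.
- tab_mark (a point): inner end of the brass tab clipped to the scale, 44 mm from the dial's axis, 2 mm beyond the circle of dial_tip: when the pointer points at the tab, dial_tip is right beside this point. The tab is fixed, 24 x 9 x 4 mm, lying radially on the scale; its top is 55 mm above the table.
- brush: loose flat paint brush with a wooden handle, about 160 mm long, lying on the table; to be left alone. Origin: its middle, underneath; x along it.
- tin: loose steel can, 74 mm across, 70 mm high; to be left alone. Origin: centre of the underside.
- dish: loose white ceramic bowl, 120 mm across, 35 mm high; to be left alone. Origin: centre of the underside.
- weight: loose brass weight, a cylinder 56 mm across, 45 mm high; to be left alone. Origin: centre of the underside.
Things that resemble listed ones, but are neither listed nor needed, are in the scene too. What is shaped like the timer but purple is not meant.

How it is judged:
By the outcome, as a careful person would: the job done as asked, in the order asked, and still so for the second after the job is handed in, with the robot touching nothing.
It also fails if it takes over 58 s, if anything falls off the work surface, if the arm or the gripper's body presses on something with over 40 N, if the wrist force passes 120 N, or if a joint passes its speed limit or range.

## Working session

There is one attempt and no reset: what is moved stays moved. The work goes in short steps, each a Python script; the robot and the scene stay as the last script left them, time stands still between calls to the robot, and variables do not carry over. Pictures are saved under pics/ and viewed, at most 10 in all, crops included, and the job is handed in when it is done.

```bash
mkdir -p pics
cat > h.py <<'E'
import numpy as np, cv2
from cell import *
def ray(cam,uv):
    c=calibration(cam);K=np.array(c["mtx"]);d=(np.array([uv[0]-K[0,2],uv[1]-K[1,2]]))/[K[0,0],K[1,1]]
    s=d.copy()
    for _ in range(20): s=d/(1+c["k1"]*(s@s))
    R=np.array(c["rotation"])
    if R.shape!=(3,3):
        from scipy.spatial.transform import Rotation as Ro
        R=Ro.from_quat(R,scalar_first=True).as_matrix()
    return np.array(c["position"]),R@np.array([s[0],s[1],1.])
def at_z(cam,uv,z):
    p,r=ray(cam,uv);return p+r*(z-p[2])/r[2]
def at_d(cam,uv,D):
    v=D[int(uv[1])-1:int(uv[1])+2,int(uv[0])-1:int(uv[0])+2];v=v[v>0]
    if not len(v): return None
    p,r=ray(cam,uv);return p+r*np.median(v)
E
python3 - <<'E'
from h import *
np.set_printoptions(precision=4,suppress=True)
Z=dict(press=0,timer=0,dial_grip=.079,dial_tip=.055,tab_mark=.055,cover_hinge=.066,cover_bar=None,brush=0,tin=0,dish=0,weight=0)
for c in("scene","top"):
    P,D=snapshot(c);cv2.imwrite(f"pics/{c}0.png",P[:,:,::-1]);np.save(f"pics/{c}D.npy",D)
    print(c,calibration(c)["position"])
    for n,z in Z.items():
        for r in spot_point(c,n)[:3]:
            uv=r["uv"];print(n,round(r["confidence"],2),np.round(uv,1),"z:",at_z(c,uv,z) if z is not None else "", "d:",at_d(c,uv,D))
print(manip.get_state()["clock"])
E
```

```text
scene [0.9289 0.5997 0.6948]
press 0.92 [304.3 324.5] z: [0.5807 0.083  0.    ] d: [0.6128 0.1306 0.064 ]
timer 0.93 [320.1 179.1] z: [ 0.2166 -0.357   0.    ] d: [ 0.2703 -0.285   0.0523]
timer 0.73 [166.1 226.2] z: [ 0.6767 -0.3977  0.    ] d: [ 0.695  -0.3254  0.0503]
timer 0.71 [246.2 202.2] z: [ 0.4555 -0.3754  0.    ] d: [ 0.4897 -0.3049  0.0503]
dial_grip 0.89 [164.7 199. ] z: [ 0.6649 -0.3956  0.079 ] d: [ 0.6669 -0.3879  0.0838]
dial_grip 0.73 [319.4 159.3] z: [ 0.2338 -0.338   0.079 ] d: [ 0.2363 -0.3346  0.0812]
dial_grip 0.59 [244.8 174.3] z: [ 0.4454 -0.3864  0.079 ] d: [ 0.4547 -0.3675  0.0908]
dial_tip 0.87 [260.2 180. ] z: [ 0.4079 -0.3729  0.055 ] d: [ 0.405  -0.3783  0.0515]
dial_tip 0.75 [329.7 158.8] z: [ 0.1803 -0.3594  0.055 ] d: [ 0.174  -0.3675  0.0496]
tab_mark 0.49 [260.  181.3] z: [ 0.4119 -0.3672  0.055 ] d: [ 0.4091 -0.3723  0.0516]
tab_mark 0.39 [260.2 189.6] z: [ 0.4333 -0.3299  0.055 ] d: [ 0.432  -0.3323  0.0533]
tab_mark 0.31 [247.8 200.7] z: [ 0.4862 -0.302   0.055 ] d: [ 0.4825 -0.3096  0.0496]
cover_hinge 0.64 [255. 323.] z: [0.6838 0.0767 0.066 ]
[... 1119 characters left out ...]
.4] z: [ 0.6649 -0.3935  0.079 ] d: [ 0.663  -0.3917  0.0861]
dial_tip 0.83 [451.9 363.1] z: [ 0.1875 -0.3437  0.055 ] d: [ 0.1873 -0.3444  0.0521]
dial_tip 0.67 [452.3 274.7] z: [ 0.4105 -0.3524  0.055 ] d: [ 0.4109 -0.3534  0.0506]
tab_mark 0.61 [442.1 267.6] z: [ 0.4291 -0.3268  0.055 ] d: [ 0.4295 -0.3277  0.0506]
cover_bar 0.72 [270.1 189.6] z:  d: [0.5974 0.0989 0.2215]
brush 0.69 [371.3 285.4] z: [ 0.3899 -0.149   0.    ] d: [ 0.3885 -0.1474  0.0186]
tin 0.57 [387.5 174.5] z: [ 0.6892 -0.1998  0.    ] d: [ 0.6716 -0.192   0.0667]
dish 0.61 [185.5 264.4] z: [0.45   0.3427 0.    ] d: [0.4494 0.3416 0.0049]
weight 0.83 [173.2 208.9] z: [0.6009 0.38   0.    ] d: [0.5914 0.3685 0.0455]
1.2
```

View pics/scene0.png

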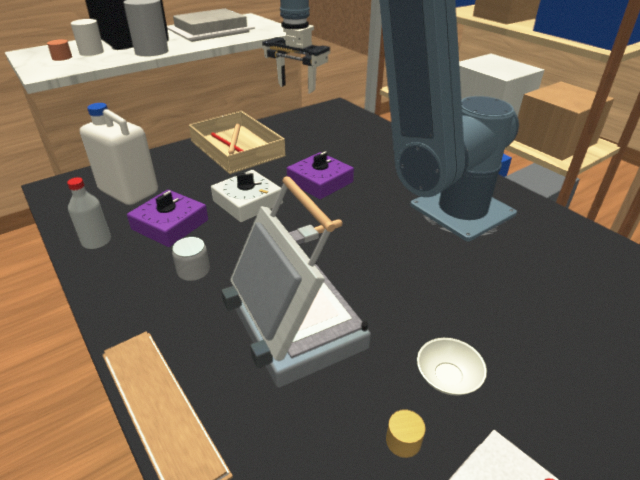

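View pics/top0.png

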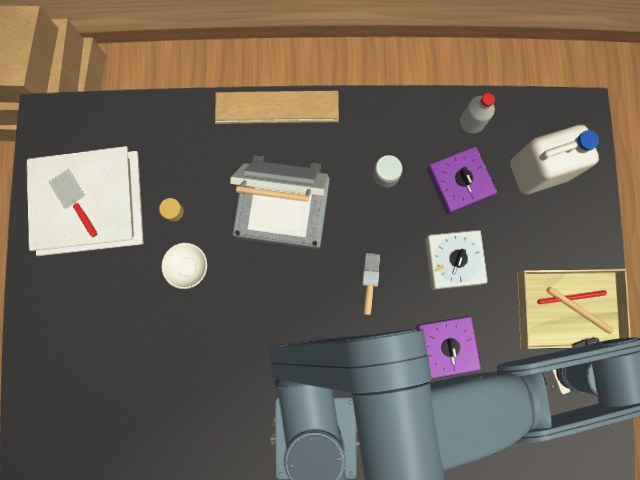

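The scene view shows the press with its cover open at about (290,280) and the white timer at (247,190) between two purple ones. In the top view the handle bar runs from (237,189) to (309,198). The timer is centred at about (457,260), its pointer is at (452,274) and the brass tab is at (439,268). The tab is a short way clockwise of the pointer. Next I refine the geometry.

Run:
```python
from h import *
np.set_printoptions(precision=4,suppress=True)
def cloud(c,mask,D):
    v,u=np.nonzero(mask&(D>0)); return np.array([ (lambda pr: pr[0]+pr[1]*D[y,x])(ray(c,(x,y))) for y,x in zip(v,u)]),u,v
for c in("scene","top"):
    P,D=snapshot(c);hsv=cv2.cvtColor(P,cv2.COLOR_RGB2HSV);H,S,V=[hsv[:,:,i] for i in range(3)]
    # bar
    wood=(H>5)&(H<22)&(S>90)&(V>90)
    box=np.zeros_like(wood)
    if c=="scene": box[172:240,278:345]=1
    else: box[180:205,230:316]=1
    p,u,v=cloud(c,wood&box,D);k=p[:,2]>.15;p=p[k];u=u[k];v=v[k]
    m=np.median(p,0);k=np.linalg.norm(p-m,axis=1)<.11;p=p[k]
    d=np.linalg.svd(p-p.mean(0))[2][0];t=(p-p.mean(0))@d
    print(c,"bar n",len(p),"mid",p.mean(0)+d*(t.min()+t.max())/2,"dir",d,"len",np.ptp(t))
    # timer
    for r in regions_of(c,"timer"):
        M=r["pixels"].astype(bool)
        q=P[M].astype(float); sat=S[M].mean()
        print("timer",r["rect"],round(r["confidence"],2),"sat",sat)
        if sat<70:
            p,u,v=cloud(c,M,D);k=(p[:,2]>.042)&(p[:,2]<.058)
            rr=cv2.minAreaRect((p[k,:2]*1000).astype(np.float32));print(" rect",rr)
            br=M&(H>12)&(H<32)&(S>110)&(V>100)
            vv,uu=np.nonzero(br); pts=np.array([at_z(c,(x,y),.055) for y,x in zip(vv,uu)]); print(" brass",len(pts)); print(pts[:,:2].T if len(pts) else "")
            a,b,w,h=[int(x) for x in r["rect"]]
            cr=P[b-h//2-12:b+h//2+6,a-w//2-4:a+w//2+4]
            cv2.imwrite(f"pics/{c}_t.png",cv2.resize(cr[:,:,::-1],None,fx=7,fy=7,interpolation=cv2.INTER_CUBIC)[:600]);print(" crop off",a-w//2-4,b-h//2-12)
    r=regions_of(c,"press")
    for q in r[:1]:
        p,u,v=cloud(c,q["pixels"].astype(bool),D);k=(p[:,2]>.03)&(p[:,2]<.056)
        print("press",cv2.minAreaRect((p[k,:2]*1000).astype(np.float32)), p[k,:2].min(0),p[k,:2].max(0))
    for n in("cover_bar","dial_tip","dial_grip","tab_mark"):print(n,[(np.round(x["uv"],1),round(x["confidence"],2)) for x in spot_point(c,n)])
```

```text
scene bar n 649 mid [0.576  0.0868 0.2934] dir [ 0.1393  0.9902 -0.008 ] len 0.16171435715620347
timer [166.5, 217.4, 77.4, 55.9] 0.78 sat 126.5548717948718
timer [245.1, 195.6, 68.0, 47.1] 0.65 sat 21.122374429223743
 rect ((453.38446044921875, -369.92236328125), (142.36349487304688, 144.54969787597656), 4.137415409088135)
 brass 2
[[ 0.4347  0.4352]
 [-0.3285 -0.3226]]
 crop off 207 160
timer [320.4, 174.4, 67.2, 46.6] 0.62 sat 129.2394438722966Traceback (most recent call last):
  File "<stdin>", line 31, in <module>
  File "<stdin>", line 4, in cloud
  File "h.py", line 4, in ray
    c=calibration(cam);K=np.array(c["mtx"]);d=(np.array([uv[0]-K[0,2],uv[1]-K[1,2]]))/[K[0,0],K[1,1]]
ValueError: time passes only in moves, steps and waits
```

```bash
sed -i 's/^def ray/import functools\ncal=functools.cache(calibration)\ndef ray/; s/c=calibration(cam)/c=cal(cam)/' h.py
python3 - <<'E'
from h import *
np.set_printoptions(precision=4,suppress=True)
def cloud(c,mask,D):
    v,u=np.nonzero(mask&(D>0)); return np.array([ (lambda pr: pr[0]+pr[1]*D[y,x])(ray(c,(x,y))) for y,x in zip(v,u)])
C=np.array([.4534,-.3699])
for c in("scene","top"):
    P,D=snapshot(c);hsv=cv2.cvtColor(P,cv2.COLOR_RGB2HSV);H,S,V=[hsv[:,:,i] for i in range(3)]
    wood=(H>5)&(H<22)&(S>90)&(V>90);box=np.zeros_like(wood)
    if c=="top":
        box[180:205,230:316]=1
        p=cloud(c,wood&box,D);p=p[p[:,2]>.15];p=p[np.linalg.norm(p-np.median(p,0),axis=1)<.11]
        d=np.linalg.svd(p-p.mean(0))[2][0];t=(p-p.mean(0))@d
        print(c,"bar n",len(p),"mid",p.mean(0)+d*(t.min()+t.max())/2,"dir",d,"len",np.ptp(t))
    for r in regions_of(c,"timer"):
        M=r["pixels"].astype(bool)
        if S[M].mean()<70:
            p=cloud(c,M,D);p=p[(p[:,2]>.042)&(p[:,2]<.058)]
            print(c,"timer rect",cv2.minAreaRect((p[:,:2]*1000).astype(np.float32)))
    # rectified top view of timer at z=.055: 0.25mm/px, 160mm
    K=np.array(cal(c)["mtx"])
    from scipy.spatial.transform import Rotation as Ro
    R=np.array(cal(c)["rotation"]); R=R if R.shape==(3,3) else Ro.from_quat(R,scalar_first=True).as_matrix()
    g=np.mgrid[0:560,0:560];X=C[0]+(280-g[0])*.00025;Y=C[1]+(280-g[1])*.00025
    q=(np.stack([X,Y,np.full_like(X,.055)],-1)-np.array(cal(c)["position"]))@R
    s=q[...,:2]/q[...,2:];s=s*(1+cal(c)["k1"]*(s**2).sum(-1,keepdims=True))
    m=(s*[K[0,0],K[1,1]]+K[:2,2]).astype(np.float32)
    I=cv2.remap(P,m[...,0],m[...,1],cv2.INTER_CUBIC);cv2.imwrite(f"pics/rect_{c}.png",I[:,:,::-1])
    hs=cv2.cvtColor(I,cv2.COLOR_RGB2HSV).astype(int);b=(hs[...,0]>10)&(hs[...,0]<35)&(hs[...,1]>80);n,l,st,ce=cv2.connectedComponentsWithStats(b.astype(np.uint8))
    for i in range(1,n):
        if st[i,4]>200:print("brass",st[i],"world",C+(280-ce[i][::-1])*.00025)
a=[cv2.imread(f"pics/rect_{c}.png") for c in("scene","top")];cv2.imwrite("pics/rect.png",cv2.resize(np.hstack(a),(800,400)))
E
```

```text
scene timer rect ((453.6591491699219, -368.4087829589844), (142.6390838623047, 141.4744415283203), 4.3163743019104)
brass [  32  342   99   66 3845] world [ 0.43   -0.3205]
top bar n 417 mid [0.572  0.089  0.2936] dir [-0.1446 -0.9895 -0.0015] len 0.15944414943174567
top timer rect ((452.61798095703125, -368.0812072753906), (138.85455322265625, 140.90518188476562), 4.989868640899658)
brass [  28  350   91   60 2815] world [ 0.4287 -0.318 ]
```

View pics/rect.png

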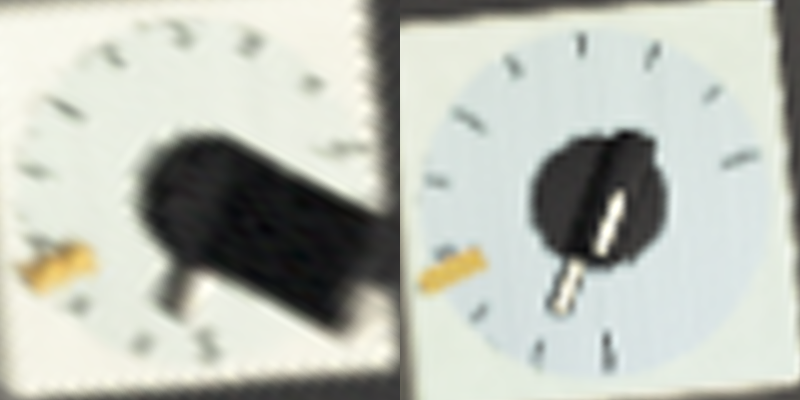

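The two cameras agree on the bar axis: middle about (.573,.088,.288), cover at about 1.10 rad, press yaw −8.2°. The rectified timer views put the dial centre at (.453,−.369), the pointer 19.4° from −x and the tab 64.5°, so the turn is 45° clockwise. I'll grip the bar first.

```bash
cat >> h.py <<'E'
from scipy.spatial.transform import Rotation as Ro
def down(y):
    """tool down, closing axis along horizontal y"""
    y=np.array([*y,0.])/np.hypot(*y);z=np.array([0,0,-1.])
    return Ro.from_matrix(np.column_stack([np.cross(y,z),y,z])).as_quat(scalar_first=True)
def st(t=""):
    s=manip.get_state();print(t,"t",round(s["clock"],2),"tcp",np.round(s["tcp_pos"],4),"F",np.round(s["wrist_force"],1),"M",np.round(s["torque"],2),"op",round(s["opening"],3),"gf",np.round(s["gripper_force"],1));return s
PX=np.array([.990,-.142]);BAR=np.array([.573,.088,.288])
E
python3 - <<'E'
from h import *
s=st("start")
best=None
for sg in(1,-1):
    q=down(sg*PX);j=manip.solve_ik([.573,.088,.385],q);j2=manip.solve_ik([.43,.108,.07],q);print(sg,np.round(j,2),np.round(j2,2))
    if j is not None and(best is None or abs(j[5])<best[0]):best=(abs(j[5]),q)
q=best[1]
manip.move_linear([.186,-.518,.36],vel=.2)
manip.goto([.573,.088,.385],q);st("above")
manip.move_linear([.573,.088,.286],vel=.1);st("at bar")
eoat.close(25);manip.pause(.2);st("gripped")
P,_=snapshot("scene");cv2.imwrite("pics/g.png",cv2.resize(P[130:400,180:460,::-1],None,fx=2,fy=2))
E
```

```text
start t 1.55 tcp [ 0.1859 -0.5176  0.2326] F [ 0.6  0.8 -0.4] M [ 0.02 -0.   -0.03] op 1.001 gf 0.0
1 [-0.04  0.26  1.17 -0.    1.71  0.1 ] [-0.01  0.26  1.99 -0.    0.89  0.14]
-1 [-0.04  0.26  1.17 -0.    1.71 -3.04] [-0.01  0.26  1.99 -0.    0.89 -3.01]
above t 4.88 tcp [0.5731 0.087  0.3849] F [-0.1  0.8  0.1] M [-0.09 -0.06 -0.05] op 0.998 gf 0.0
at bar t 6.03 tcp [0.5734 0.088  0.2868] F [0.4 0.9 0.5] M [-0.03 -0.09  0.01] op 1.002 gf 0.0
gripped t 7.43 tcp [0.573 0.088 0.286] F [ 0.6  1.4 -0.5] M [ 0.02  0.   -0.01] op 0.153 gf 25.0
```

View pics/g.png

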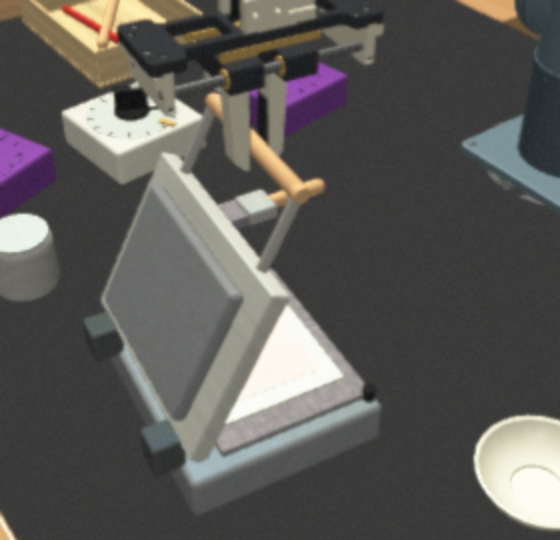

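The fingers hold the wooden bar at crop (240,140) with the steel arms clear, and the 14 mm opening fits the bar. Next I lower it along the arc with small force corrections.

Run:
```python
from h import *
r=np.hypot(.245,.009);phi=np.arctan2(.009,.245);dz0=.2885-.066
a0=np.arcsin(dz0/r);hd=r*np.cos(a0)   # horizontal distance bar->hinge
off=np.zeros(2) # (horizontal along PX, vertical)
tcpoff=.286-.2885
N=13
for i,a in enumerate(np.linspace(a0,phi,N+1)[1:]):
    d=hd-r*np.cos(a); z=.066+r*np.sin(a)
    xy=BAR[:2]+PX*(d+off[0])
    manip.move_linear([*xy,z+tcpoff+off[1]],vel=.05 if i<N-2 else .025)
    s=manip.get_state();F=np.array(s["wrist_force"]);fx=F[:2]@PX
    print(round(a-phi,2),"t",round(s["clock"],2),"Fx,Fz",round(fx,1),round(F[2],1),"M",np.round(s["torque"],2),"off",np.round(off,4),"op",round(s["opening"],3))
    radial=np.array([-np.cos(a),np.sin(a)]) # outward from hinge, in (PX,z)
    fr=np.array([fx,F[2]])@radial
    off=off+radial*np.clip(fr*.0001,-.001,.001)
    if abs(F).max()>40: print("stop");break
st("end")
P,_=snapshot("scene");cv2.imwrite("pics/c.png",cv2.resize(P[130:400,180:460,::-1],None,fx=2,fy=2))
```

```text
1.02 t 8.05 Fx,Fz -2.9 -1.1 M [ 0.07  0.05 -0.06] off [0. 0.] op 0.152
0.93 t 8.62 Fx,Fz -2.0 -2.6 M [ 0.33 -0.1  -0.03] off [-0.  0.] op 0.151
0.85 t 9.18 Fx,Fz -1.1 -3.5 M [ 0.59 -0.22 -0.04] off [ 0. -0.] op 0.151
0.76 t 9.75 Fx,Fz -0.1 -4.2 M [ 0.76 -0.37 -0.03] off [ 0.0002 -0.0002] op 0.152
0.68 t 10.32 Fx,Fz -0.3 -3.5 M [ 0.84 -0.35  0.01] off [ 0.0004 -0.0004] op 0.152
0.59 t 10.88 Fx,Fz 0.5 -3.4 M [ 0.85 -0.41 -0.02] off [ 0.0005 -0.0005] op 0.157
0.51 t 11.45 Fx,Fz 1.3 -5.2 M [ 0.84 -0.58  0.01] off [ 0.0007 -0.0007] op 0.15
0.42 t 12.02 Fx,Fz 0.7 -4.8 M [ 0.84 -0.43 -0.03] off [ 0.001  -0.0009] op 0.151
0.34 t 12.58 Fx,Fz -0.1 -4.7 M [ 0.81 -0.4   0.  ] off [ 0.0013 -0.001 ] op 0.154
0.25 t 13.15 Fx,Fz -2.0 -3.8 M [ 0.72 -0.12  0.  ] off [ 0.0014 -0.0011] op 0.151
0.17 t 13.72 Fx,Fz -3.1 -3.9 M [ 0.67  0.07 -0.05] off [ 0.0014 -0.001 ] op 0.154
0.08 t 14.7 Fx,Fz -4.2 -2.0 M [ 0.56  0.25 -0.02] off [ 0.0011 -0.001 ] op 0.154
0.0 t 15.68 Fx,Fz -3.3 -1.7 M [ 0.45  0.2  -0.03] off [ 0.0007 -0.0009] op 0.155
end t 15.68 tcp [0.4331 0.1079 0.0716] F [-3.   2.6 -1.7] M [ 0.45  0.2  -0.03] op 0.155 gf 25.0
```

View pics/c.png

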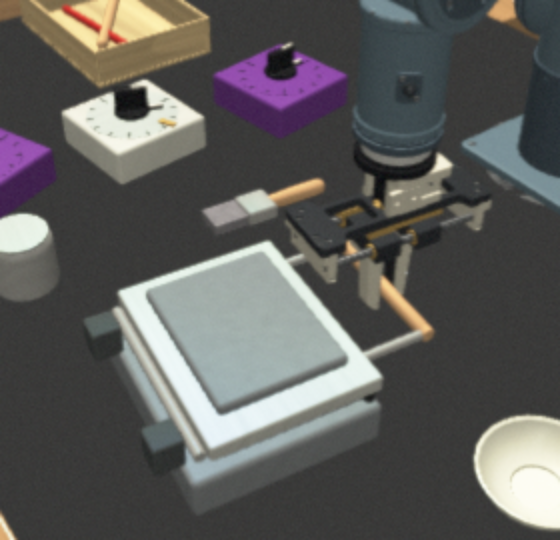

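The cover is almost level, with the bar still held at crop (380,290). I'll lower until the stops push back, then release.

Run:
```python
from h import *
p=np.array([.4331,.1079,.0716])
for k in range(10):
    p=p+[0,0,-.001];manip.move_linear(p,vel=.01);manip.pause(.1);s=st()
    if s["wrist_force"][2]>8:break
eoat.gripper_open();st("open")
manip.move_linear(p+[0,0,.13],vel=.12);st("up")
P,D=snapshot("scene");np.save("pics/D.npy",D)
r=regions_of("scene","cover");M=r[0]["pixels"].astype(bool)
v,u=np.nonzero(M&(D>0));pts=np.array([ray("scene",(x,y))[0]+ray("scene",(x,y))[1]*D[y,x] for y,x in zip(v,u)])
pts=pts[(pts[:,2]>.06)&(pts[:,2]<.2)]
x=(pts[:,:2]-[.676,.0735])@PX;k=(x<-.04)&(x>-.13)
print(np.polyfit(x[k],pts[k,2],1),len(x))
```

```text
t 16.08 tcp [0.433  0.108  0.0706] F [-3.   3.6 -2.5] M [ 0.61  0.17 -0.1 ] op 0.157 gf 25.0
 t 16.43 tcp [0.433  0.108  0.0696] F [-3.1  3.7 -1.6] M [ 0.6   0.18 -0.02] op 0.153 gf 25.0
 t 16.78 tcp [0.433 0.108 0.069] F [-4.8  3.8  3. ] M [ 0.68  0.56 -0.03] op 0.153 gf 25.0
 t 17.13 tcp [0.433  0.108  0.0688] F [-7.7  3.5 12.6] M [ 0.62  1.11 -0.03] op 0.154 gf 25.0
open t 18.43 tcp [0.4331 0.1079 0.0676] F [ 0.3 -0.6  0.2] M [ 0.01 -0.09  0.03] op 0.997 gf 0.0
up t 19.67 tcp [0.4326 0.1079 0.1969] F [ 0.4  0.2 -0.8] M [-0.04 -0.04 -0.02] op 1.002 gf 0.0
[-0.00196697  0.09416963] 8977
```

The stops took the load at +12.6 N and the plate's slope in the depth image is zero, so the cover is closed. Now the dial.

Run:
```python
from h import *
C=np.array([.453,-.3688]);Z=.077
def y(a,sg): # closing axis perpendicular to pointer at angle a (cw from -x)
    a=np.radians(a);return sg*np.array([np.sin(a),np.cos(a)])
A0,A1=19.4,64.5
best=None
for sg in(1,-1):
    js=[manip.solve_ik([*C,Z],down(y(a,sg))) for a in(A0,A1)]
    print(sg,[None if j is None else np.round(j,2) for j in js])
    if None not in [type(j) if j is None else 1 for j in js]:
        m=max(abs(j[5]) for j in js)
        if best is None or m<best[0]:best=(m,sg)
sg=best[1]
manip.goto([*C,.22],down(y(A0,sg)));st("above")
manip.move_linear([*C,Z],vel=.1);st("at")
eoat.close(15);manip.pause(.2);st("grip")
for a in np.linspace(A0,A1,10)[1:]:
    manip.goto([*C,Z],down(y(a,sg)))
    s=manip.get_state()
st("turned");manip.pause(.2)
eoat.gripper_open();st("open")
manip.move_linear([*C,.22],vel=.12)
manip.goto([.30,-.05,.33],down(y(A1,sg)));st("away")
P,D=snapshot("top")
K=np.array(cal("top")["mtx"]);R=np.array(cal("top")["rotation"]); R=R if R.shape==(3,3) else Ro.from_quat(R,scalar_first=True).as_matrix()
g=np.mgrid[0:560,0:560];X=C[0]+(280-g[0])*.00025;Y=C[1]+(280-g[1])*.00025
q=(np.stack([X,Y,np.full_like(X,.055)],-1)-np.array(cal("top")["position"]))@R
s=q[...,:2]/q[...,2:];s=s*(1+cal("top")["k1"]*(s**2).sum(-1,keepdims=True))
m=(s*[K[0,0],K[1,1]]+K[:2,2]).astype(np.float32)
I=cv2.remap(P,m[...,0],m[...,1],cv2.INTER_CUBIC)[:,:,::-1]
cv2.imwrite("pics/end.png",np.hstack([I[:480],np.zeros((480,5,3),np.uint8)]));cv2.imwrite("pics/topend.png",P[:,:,::-1])
```

```text
1 [array([-0.87,  0.46,  1.65, -0.  ,  1.03, -2.11]), array([-0.87,  0.46,  1.65, -0.  ,  1.03, -1.32])]
-1 [array([-0.87,  0.46,  1.65, -0.  ,  1.03,  1.04]), array([-0.87,  0.46,  1.65, -0.  ,  1.03,  1.82])]
above t 21.51 tcp [ 0.4535 -0.3677  0.22  ] F [ 0.1  0.4 -0. ] M [0.08 0.01 0.04] op 0.999 gf 0.0
at t 23.09 tcp [ 0.4533 -0.3692  0.0777] F [-0.5  1.   0.2] M [0.03 0.02 0.  ] op 1.002 gf 0.0
grip t 24.49 tcp [ 0.4526 -0.3704  0.0771] F [-2.7 -4.3 -1.5] M [-0.7   0.41 -0.  ] op 0.151 gf 15.0
turned t 26.74 tcp [ 0.4527 -0.3702  0.077 ] F [-2.  -5.4 -2.6] M [-0.76  0.31 -0.05] op 0.15 gf 15.0
open t 28.25 tcp [ 0.453  -0.3688  0.077 ] F [-0.2  0.1  0.5] M [ 0.1  -0.03  0.01] op 1.002 gf 0.0
away t 30.98 tcp [ 0.3005 -0.0506  0.3298] F [ 0.2 -0.  -1.3] M [ 0.06 -0.04 -0.03] op 1.002 gf 0.0
```

View pics/end.png

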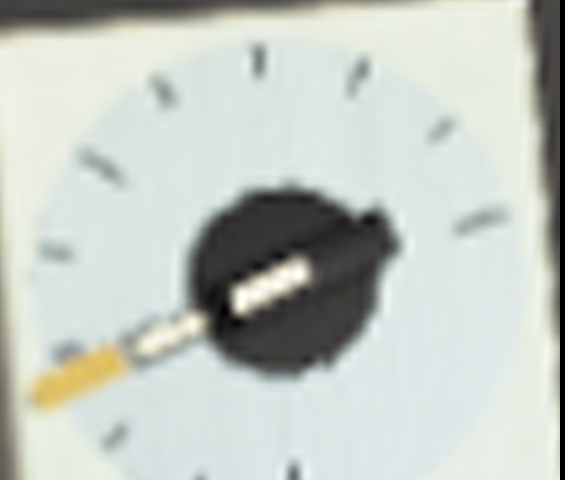

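View pics/topend.png

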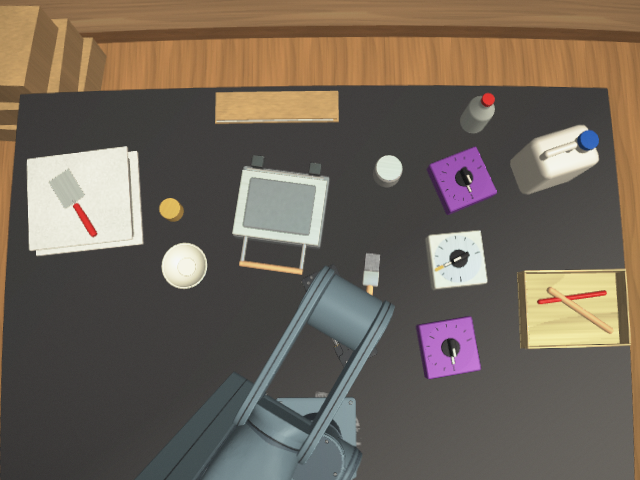

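The crop shows the pointer tip at (133,350) meeting the tab's inner end at (123,357), less than 1° off. The top view shows the cover closed, the other things in place and the arm clear. Handing in.

```bash
python3 -c "
from cell import manip
print(manip.finish_job())"
```

```text
the job is handed in; nothing more can be done
None
```

The job is handed in: the cover was lowered gently onto its stops, then the dial was turned clockwise to the brass tab (within about 1°), the gripper let go, and nothing else on the bench was moved; it took about 31 s of the 58 s allowed.

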